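Lock the rotor lid of a microcentrifuge with its torque-limiting knob

TASK

The rotor of the open microcentrifuge is loaded: take the rotor lid from the bench, lower it gently over the rotor's post so that its slots pass the two orange lugs and it sits flat on the rotor, then turn the knob clockwise until you feel its torque clutch slip, and stop at once and let go. Do not press the lid down hard while you seat or turn it, never slip the clutch anywhere but at the lock, and leave everything else on the bench as it stands.

Things in the scene. Friction and masses are not known exactly. Their poses are not given: they have to be found in the camera images.
- rotor_lid: rotor lid: loose flat aluminium disc 120 mm across, 5 mm thick, lying right way up on the bench, with a navy hub 43 mm across in its middle that carries the knob; 50.5 mm high in all, 0.15 to 0.25 kg. Origin: centre of the flat underside; z up through the knob; x axis: the line of the two lug slots under the hub, marked on top by two orange lines near the rim.
- lid_hole (a point): the lid's central hole, at its origin: 19 mm across, with two slots along the lid's +x and -x, 33 mm from end to end, 10 mm wide. It drops over post and lugs only when its x axis is within about 0.13 rad of the rotor's (either way round, half-turn symmetric) and it is within 1.5 mm of centre; otherwise it hangs up on the lugs 11.5 mm too high.
- lid_mark (a point): outer end of one of the two orange index lines on the lid, 55 mm from its axis along +x, on the top face. Once down, the lid turns clockwise (from above) under the lugs to a hard stop, the lock, 0.5 to 1.2 rad from the slot position: it depends on a worn ring inside the hub, differs each time and cannot be seen, only felt. Anticlockwise it is blocked after 0.17 rad.
- knob_grip (a point): middle of the knob's grip bar, on the lid's axis, 40 mm above the lid's underside. The bar is orange with a white line on top, 44 mm long along this point's x axis and 14 mm thick along its y axis (pinch it there), with upright sides; it stands from 23 to 50.5 mm above the lid's underside, on a navy disc 43 mm across.
- clutch (a point): the friction clutch between knob and hub, on the axis 19.5 mm above the lid's underside; turns with the knob. The knob carries the lid round with it until the torque reaches 0.30 N m, then slips at that torque and stays where it is left. At the start the bar lies along the lid's x axis: the angle between this x axis and the lid's is how far the clutch has slipped.
- rotor: black rotor 124 mm across with twelve capped tubes, in the well of the centrifuge, held fast by its spindle brake. Origin: centre of the flat aluminium seat (36 mm across) on which the lid's underside comes to rest, 118 mm above the bench, 12 mm below the machine's deck; z up. x axis: the line of the two lugs, also marked by two white lines on the rotor.
- seat: the aluminium seat in the middle of the rotor, a fixed round face 36 mm across around the post, at the rotor's origin; it carries the lid. Pressing the lid on it makes the lid drag as it turns (friction about 0.6), and a hard press (over 20 N) could slip the clutch before the lock.
- lug_end (a point): end of one of the two orange lugs, 15 mm from the rotor's axis along +x, 9 mm above the seat. Steel post in the middle: 16 mm across, 17 mm high, tapered tip. The lugs are the ends of one bar through it, 30 mm from end to end, 7 mm wide, from 6.5 to 11.5 mm above the seat. The lid's 5 mm disc passes under them.
- centrifuge: the white microcentrifuge, fixed, 240 mm deep and 226 mm wide, deck 130 mm above the bench with a round well 148 mm across. Origin: on the bench under the rotor's axis; its front (control panel) faces -x of its frame; its door stands open at the back, about 130 mm beyond the axis and leaning away, up to 340 mm above the bench.
- cell_counter: bystander: white cell-counting keypad with red and blue keys, 130 x 200 x 60 mm; origin under its centre
- tube_rack: bystander: blue rack 75 x 200 mm with blood tubes, 82 mm high; origin under its centre, long side along its y
- reagent: bystander: amber reagent bottle 60 mm across, 130 mm high; origin under its centre
- tip_box: bystander: teal pipette tip box with a pale lid, 85 x 120 x 65 mm; origin under its centre
- specimen_pot: bystander: specimen pot with orange cap, 68 mm across, 69 mm high; origin under its centre
- slide_box: bystander: yellow slide box 100 x 85 x 33 mm; origin under its centre
Things that resemble listed ones, but are neither listed nor needed, are in the scene too. Leave any green or red look-alike of the rotor_lid alone.

How it is judged (in metres and radians):
On the way, in this order (a step that is already met when the one before it is completed fails the run):
1. the lid sits flat on the rotor with the lugs through its slots, clutch not slipped (horizontal distance between rotor_lid and rotor below 0.004 m and z of rotor_lid in the frame of rotor between -0.003 and 0.003 m and angle between rotor_lid's own z axis and vertical below 0.06 rad and angle between the x axis of rotor_lid and the x axis of rotor, either way round below 0.3 rad and angle between the x axis of knob_grip and the x axis of rotor_lid, either way round below 0.05 rad), for 0.1 s.
2. the lid is turned home under the lugs and the knob's clutch has slipped (horizontal distance between rotor_lid and rotor below 0.004 m and z of rotor_lid in the frame of rotor between -0.003 and 0.003 m and angle between rotor_lid's own z axis and vertical below 0.06 rad and angle between the x axis of rotor_lid and the x axis of rotor, either way round above 0.4 rad and angle between the x axis of knob_grip and the x axis of rotor_lid, either way round above 0.05 rad), for 0.1 s.
At the end, for the whole second after the job is handed in: The lid rests on the rotor's seat (centred within 4 mm, height within 3 mm, level within 0.06 rad), turned at least 0.40 rad from the slot position so that the lugs hold it, its clutch slipped by 0.05 to 0.28 rad, at rest; every bystander within 20 mm of its start (all of step 2 and angle between the x axis of knob_grip and the x axis of rotor_lid, either way round below 0.28 rad and linear speed of rotor_lid below 0.01 m/s and distance of each of cell_counter, tube_rack, reagent, tip_box, specimen_pot, slide_box from where it was at the start of the episode below 0.02 m); the robot touches nothing.
It fails at once if the knob is turned on after the clutch slipped: more than 0.28 rad of slip (angle between the x axis of knob_grip and the x axis of rotor_lid, either way round above 0.28 rad).
It fails at once if the clutch is slipped (over 0.07 rad) before the lid is seated and turned under the lugs (angle between the x axis of knob_grip and the x axis of rotor_lid, either way round above 0.07 rad and not (horizontal distance between rotor_lid and rotor below 0.004 m and z of rotor_lid in the frame of rotor between -0.003 and 0.003 m and angle between the x axis of rotor_lid and the x axis of rotor, either way round above 0.35 rad)).
It fails at once if the lid is pressed on its seat with over 20 N while it is turned (contact force between rotor_lid and seat above 20 N and angle between the x axis of rotor_lid and the x axis of rotor, either way round above 0.2 rad).
It fails at once if the lid is forced against the rotor, its post or lugs with over 60 N (contact force between rotor_lid and rotor above 60 N).
It fails at once if a bystander is knocked (moved over 30 mm) (distance of any of cell_counter, tube_rack, reagent, tip_box, specimen_pot, slide_box from where it was at the start of the episode above 0.03 m).
It also fails if it takes over 61 s, if anything falls off the work surface, if the arm or the gripper's body presses on something with over 40 N, if the wrist force passes 120 N, or if a joint passes its speed limit or range.

ROBOT

A 6-joint arm with a two-finger parallel gripper is mounted at the origin on the work surface. World frame = base frame: x ahead of the robot, y to its left, z up, the work surface at z = 0. Lengths are in mm, angles in rad, forces in N, time in s.
With the tool pointing down it reaches from about 350 to 800 mm from the base axis. Payload 7.3 kg.
Tool frame: the origin (TCP) lies midway between the tips of the shut fingers; the grasp point (between the pads) lies 19 mm behind it; z points along the fingers, y is the direction in which the jaws open and shut (so a half turn about z gives the same grasp; the last joint's range is limited). The gripper opens to 85 mm and grips with 20 to 120 N. Pads are 22 mm wide; open, the fingers measure 114 mm over their backs; the gripper's body (76 mm by 85 mm) begins 54 mm behind the grasp point. The pads swing forward as they close: fully open they stand 13 mm farther back than shut.
Start: joints at [-1.455, 0.342, 1.524, -0, 1.275, -0.146], TCP at [135.902, -507.124, 231.322] pointing down, gripper open.
Joint ranges: [-2.53, 2.53], [-0.77, 2.02], [0.04, 2.7], [-1, 4.14], [0.28, 2.66], [-3.11, 3.11]. Speed limits (rad/s): [2.57, 2.57, 3.14, 3.14, 3.14, 3.14].

INTERFACE

Orientations are given as a unit quaternion [w, x, y, z].
In Python, from station import arm gives the robot as it stands.
- The arm moves only by the shell command python3 -m inch 'ROWS' [FORCE]. ROWS is JSON, a list of rows, each an object with "travel": the shift along the tool's x, y, z in m, a list of three; "rot": the turn, a rotation vector about the tool's x, y, z in degrees, a list of three; "claw": the closure in counts, from 0 (fully open) to 255 (shut). A call has 1 to 10 rows; each row is the pose to reach, as a shift and turn from the pose commanded when the call began, along the tool's axes at that moment; what a row does not reach only later rows make up. A row lasts 1/10 s, in which the tool goes at most 50 mm and 8.59 degrees, less where a joint would pass 70% of its speed; a pose out of reach is approached as far as the arm can. A call with a gripper value outside its range is refused whole. The fingers move at their own pace and stop on an object; FORCE is the grip in N (left out, the last holds). Time passes only in rows, so rows that repeat a pose let the fingers close. It gives the time, the measured TCP pose, the force and the opening at its end, in the units of the state.
- arm.observe(): the state, without advancing time (a new reading comes with each control period).
- arm.read_camera(name): name is "side" or "top" or "wrist"; returns a dict with "image" (420x560x3 uint8, blue, green, red), "mtx" (3x3 intrinsics, pixels), "k1" (the pictures are not rectified: a ray, as slopes to the right and down, at radius r is drawn at 1 + k1 r^2 times it, then the intrinsics apply), "origin" and "attitude" of the camera in the world. Camera axes: x right, y down, z forward; pixel columns grow to the right and rows downward; lengths in mm; the calibration is good to about 2 mm. A picture is of the moment at which its call begins. There is no depth.
- arm.job_done(): hands the job in, once; it reports no verdict.
Trained networks look in a picture, given as the dict that the camera call returned (one of the last four; its "shot" number tells which), for a name from the list of things; names that differ only in an ending like _2 or _b are one class to them, and where a whole thing is asked for, a point or a joint stands for the part that bears it (a point fixed in the world has none). Each returns a list of dicts, best first, with "conf" (0 to 1); they miss things now and then, are a little off and sometimes report something else, mostly with a low value. They report only what shows in the picture. A call takes as long as a camera call. They do not tell look-alikes from the thing itself.
- arm.outline_of(query, picture): "region" (420x560 bool, what is visible of it) and "centre" ([row, column] in pixels, amid what is visible of it).
The state is a dict: "clock": time; "q": joint angles; "dq": joint speeds; "joint_torque": joint torques, N m; "tcp_pos": TCP position; "orientation": TCP orientation; "force": force on the tool from outside, world axes, zero at the start; "moment": the same for the moment, N m; "gripper_width": opening from 0.0 (shut) to 1.0 (fully open).
Only numpy, scipy, OpenCV 4.12 (cv2) and the standard library are available. Lean on these libraries where they do the work, as an engineer would, in place of code of your own. Each camera call takes 0.05 s, during which the arm holds its last target.

## Working session

There is one attempt and no reset: what is moved stays moved. The work goes in short steps, Python scripts to look and compute and a shell command to move; the robot and the scene stay as the last step left them, time stands still between calls to the robot, and variables do not carry over. Pictures are saved under pics/ and viewed, and the job is handed in when it is done.

```bash
ls; mkdir -p pics; python3 - <<'E'
from station import arm
import cv2
print(arm.observe())
for n in ["side","top","wrist"]:
    p=arm.read_camera(n); cv2.imwrite(f"pics/{n}0.png",p["image"])
    print(n,p["mtx"],p["k1"],p["origin"],p["attitude"],p["shot"])
E
```

```text
pics
{'clock': 0.0, 'q': array([-1.45499343e+00,  3.42725802e-01,  1.52503331e+00, -3.69879318e-06,
        1.27536491e+00, -1.46051578e-01]), 'dq': array([-0.00172439, -0.00099811,  0.00085427,  0.0014571 ,  0.00072599,
        0.00176593]), 'joint_torque': array([ 8.84102587e-05, -4.33676541e+01, -2.46012104e+01, -4.39917653e-05,
        7.83711963e-03,  2.99390592e-05]), 'tcp_pos': array([ 135.85573954, -506.70573125,  230.61866111]), 'orientation': array([-7.65623281e-04,  9.91440905e-01,  1.30553998e-01,  9.81136517e-06]), 'force': array([-0.27739541, -0.9909343 ,  0.28974351]), 'moment': array([0.03742085, 0.03166905, 0.037061  ]), 'gripper_width': 1.0004486747364674}
side [[445.36654423   0.         283.33146013]
 [  0.         445.36654423 213.96552154]
 [  0.           0.           1.        ]] -0.10413672002713885 [125.66099049 786.29868587 969.37393178] [ 0.08722514 -0.18299135  0.89023546 -0.40790535] 1
top [[465.23587019   0.         276.94824635]
 [  0.         465.23587019 209.67186972]
 [  0.           0.           1.        ]] -0.1266848619553344 [ 349.01420581 -128.57682721 1331.94027129] [ 0.05270892 -0.69537097  0.71493141 -0.05053771] 2
wrist [[329.78671714   0.         282.85983149]
 [  0.         329.78671714 212.16868999]
 [  0.           0.           1.        ]] -0.008857845272838248 [ 217.75899127 -485.37165958  372.88568521] [ 0.13018083  0.78282662 -0.60016175 -0.10020636] 3
```

View pics/top0.png

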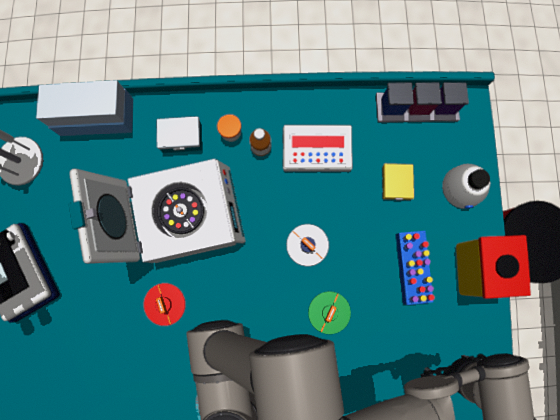

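View pics/side0.png

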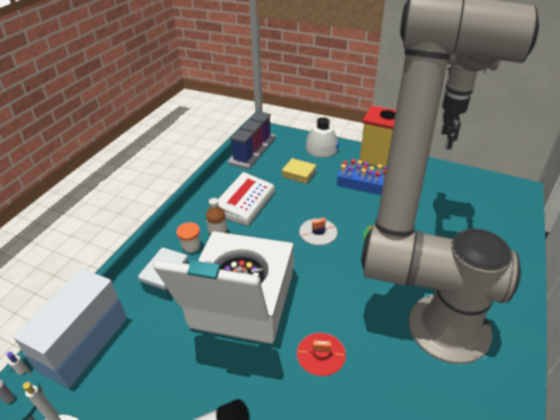

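View pics/wrist0.png

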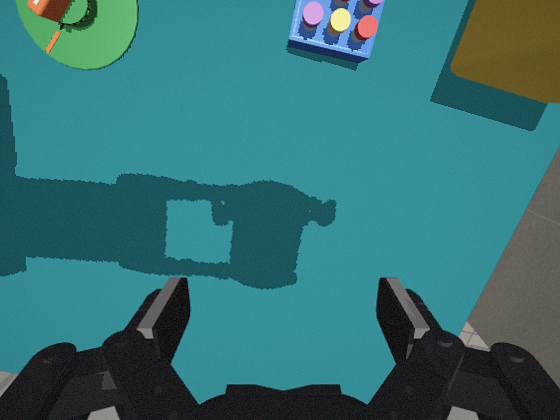

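The top picture shows the aluminium lid at pixel (308,245), red and green look-alikes at (164,304) and (329,313), and the centrifuge with its rotor at (180,210). The door is at the left, so the machine's front faces right.

```bash
cat > h.py <<'E'
import numpy as np, cv2
from scipy.spatial.transform import Rotation as R
def rot(q): return R.from_quat([q[1],q[2],q[3],q[0]]).as_matrix()
def ray(p,uv):
    k=np.linalg.inv(p["mtx"]); d=k@np.array([uv[0],uv[1],1.]); d=d[:2]
    s=d.copy()
    for _ in range(30): s=d/(1+p["k1"]*(s@s))
    return rot(p["attitude"])@np.array([s[0],s[1],1.])
def plane(p,uv,z):
    r=ray(p,uv); o=np.array(p["origin"]); return o+r*(z-o[2])/r[2]
def proj(p,X):
    c=rot(p["attitude"]).T@(np.asarray(X,float)-p["origin"]); s=c[:2]/c[2]; s=s*(1+p["k1"]*(s@s))
    return (p["mtx"]@np.array([s[0],s[1],1]))[:2]
E
python3 - <<'E'
from station import arm
from h import *
p=arm.read_camera("top")
zs=dict(rotor_lid=5,knob_grip=50,lid_mark=5,rotor=118,seat=118,lug_end=129,centrifuge=130)
for q in zs:
    for d in arm.outline_of(q,p):
        c=d["centre"]; print(q,round(d["conf"],2),np.round(c,1),d["region"].sum(),plane(p,(c[1],c[0]),zs[q]).round(1))
cv2.imwrite("pics/crop0.png",cv2.resize(p["image"][150:290,60:350],None,fx=2.7,fy=2.7,interpolation=cv2.INTER_CUBIC))
E
```

```text
rotor_lid 0.95 [245.9 304. ] 1427 [ 437.8 -201.5    5. ]
rotor_lid 0.93 [304.2 161.5] 1384 [282.4 208.    5. ]
rotor_lid 0.83 [312.2 326.3] 1399 [ 249.2 -257.9    5. ]
knob_grip 0.72 [303.7 160.3] 186 [286.  199.9  50. ]
knob_grip 0.64 [244.5 308.6] 159 [ 438.3 -211.8   50. ]
knob_grip 0.47 [315.4 331.5] 200 [ 243.5 -267.4   50. ]
lid_mark 0.87 [303.  164.7] 1334 [285.6 198.7   5. ]
lid_mark 0.65 [246.6 303.7] 1419 [ 435.8 -200.5    5. ]
lid_mark 0.57 [313.7 331.1] 1489 [ 244.5 -271.3    5. ]
rotor 0.55 [211.1 178.8] 1744 [531.2 133.2 118. ]
seat 0.57 [210.  185.5] 82 [533.7 115.2 118. ]
lug_end 0.97 [209.4 180.1] 1741 [534.  127.4 129. ]
centrifuge 0.9 [216.4 145. ] 12217 [517.8 221.  130. ]
```

View pics/crop0.png

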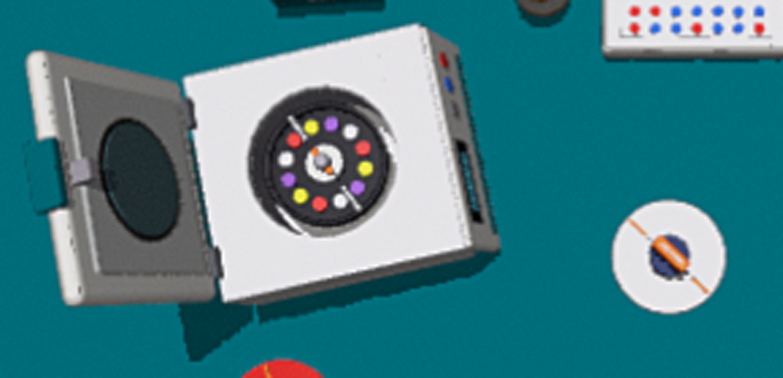

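```bash
python3 - <<'E'
from station import arm
from h import *
p=arm.read_camera("top")
f=lambda x,y:(60+x/2.7-.3,150+y/2.7-.3)
a,b=plane(p,f(629,220),5),plane(p,f(708,292),5)
print("lid",(a+b)/2,np.degrees(np.arctan2(*(b-a)[1::-1])),np.linalg.norm(b-a))
a,b=plane(p,f(295,122),125),plane(p,f(355,205),125)
print("rotor",(a+b)/2,np.degrees(np.arctan2(*(b-a)[1::-1])),np.linalg.norm(b-a))
s=arm.observe();M=rot(s["orientation"]);print(M.round(3))
w=arm.read_camera("wrist");print(M.T@(w["origin"]-s["tcp_pos"]), M.T@rot(w["attitude"]))
E
```

```text
lid [ 441.56048215 -210.88789586    5.        ] -134.19138965614977 112.74839840999748
rotor [532.59764828 128.56577826 125.        ] -144.5417650252721 102.7767580669915
[[ 0.966  0.259 -0.   ]
 [ 0.259 -0.966 -0.   ]
 [-0.     0.    -1.   ]]
[  84.69076684    0.3408607  -142.1708638 ] [[ 7.33247560e-04 -9.45968657e-01 -3.24257247e-01]
 [ 9.99999489e-01  4.67744169e-04  8.96744374e-04]
 [-6.96622635e-04 -3.24257738e-01  9.45968516e-01]]
```

```bash
python3 -m inch '[{"travel":[0.037,-0.021,0.003],"rot":[0,0,-3.1],"claw":0},{"travel":[0.083,-0.047,0.007],"rot":[0,0,-7],"claw":0},{"travel":[0.125,-0.070,0.010],"rot":[0,0,-11],"claw":0},{"travel":[0.168,-0.095,0.014],"rot":[0,0,-15],"claw":0},{"travel":[0.210,-0.119,0.018],"rot":[0,0,-19],"claw":0},{"travel":[0.253,-0.143,0.022],"rot":[0,0,-23],"claw":0},{"travel":[0.295,-0.167,0.030],"rot":[0,0,-27],"claw":0},{"travel":[0.335,-0.189,0.045],"rot":[0,0,-30.8],"claw":0},{"travel":[0.371,-0.209,0.065],"rot":[0,0,-30.8],"claw":0},{"travel":[0.371,-0.209,0.081],"rot":[0,0,-30.8],"claw":0}]'
python3 - <<'E'
from station import arm
from h import *
p=arm.read_camera("wrist"); cv2.imwrite("pics/w1.png",p["image"])
s=arm.observe();print(s["clock"],s["tcp_pos"],s["force"],rot(s["orientation"]).round(3))
for q,z in (("rotor_lid",5),("knob_grip",50.5)):
    for d in arm.outline_of(q,p):
        c=d["centre"]; print(q,round(d["conf"],2),np.round(c,1),plane(p,(c[1],c[0]),z).round(1))
E
```

```text
clock: 1.65
tcp_pos: [442.9, -205.8, 149.6]
orientation: [0.0, 0.92, 0.392, 0.001]
force: [-0.3, -0.5, -0.5]
gripper_width: 0.999
1.7 [ 440.31236662 -206.38166117  147.11329442] [-1.53953172  0.34541397 -2.61328312] [[ 0.694  0.72  -0.003]
 [ 0.72  -0.694  0.003]
 [-0.001 -0.004 -1.   ]]
rotor_lid 0.77 [353.7 211.2] [ 266.5 -279.4    5. ]
rotor_lid 0.62 [195.1 287.9] [ 448.7 -208.     5. ]
knob_grip 0.86 [208.1 286.9] [ 449.4 -205.1   50.5]
knob_grip 0.82 [366.3 192.5] [ 280.6 -255.9   50.5]
```

View pics/w1.png

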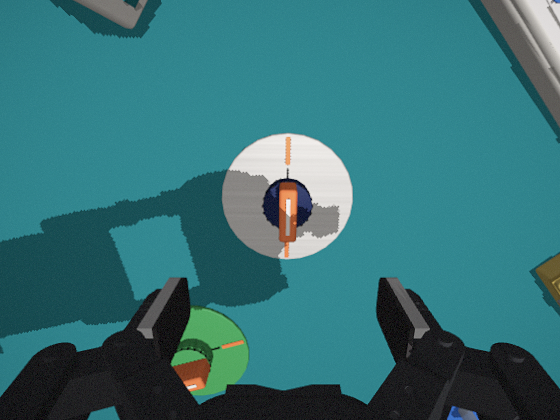

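The lid is centred in the wrist view at about (287,197), with its bar running vertically from (288,184) to (287,240). The tool is aligned with the bar.

```bash
cat > ml.py <<'E'
from station import arm
from h import *
def comp(m,near):
    n,l,st,c=cv2.connectedComponentsWithStats(m.astype(np.uint8)); 
    return n,l,st,c
def lid(p,z0=0.):
    hsv=cv2.cvtColor(p["image"],cv2.COLOR_BGR2HSV); H,S,V=cv2.split(hsv)
    org=((H<15)&(S>130)&(V>80))
    return hsv,org
E
python3 - <<'E'
from ml import *
p=arm.read_camera("wrist"); hsv,org=lid(p)
s=arm.observe()
# disc: low saturation region near centre
m=((hsv[...,1]<60)&(hsv[...,2]>60)).astype(np.uint8); m[280:]=0
m=cv2.morphologyEx(m,cv2.MORPH_OPEN,np.ones((3,3)))
n,l,st,c=cv2.connectedComponentsWithStats(m)
i=l[170,320]; print(st[i])
cs,_=cv2.findContours((l==i).astype(np.uint8),cv2.RETR_EXTERNAL,cv2.CHAIN_APPROX_NONE)
h=cv2.convexHull(max(cs,key=cv2.contourArea))[:,0,:]
P=np.array([plane(p,u,5)[:2] for u in cv2.drawContours(np.zeros(m.shape,np.uint8),[h[:,None]],-1,1,1).nonzero()[0:2] and [(x,y) for y,x in zip(*cv2.drawContours(np.zeros(m.shape,np.uint8),[h[:,None]],-1,1,1).nonzero())]])
A=np.c_[2*P,np.ones(len(P))]; x=np.linalg.lstsq(A,(P**2).sum(1),rcond=None)[0]
r=np.sqrt(x[2]+x[0]**2+x[1]**2); print("disc",x[:2],r,np.std(np.linalg.norm(P-x[:2],axis=1)-r))
n,l,st,c=cv2.connectedComponentsWithStats(org.astype(np.uint8))
for k in range(1,n):
    if st[k,4]>15: print(st[k],c[k])
# white line on top of bar
w=((hsv[...,1]<70)&(hsv[...,2]>170))
w[:180]=0;w[250:]=0;w[:,:280]=0;w[:,300:]=0
q=np.argwhere(w); print(q.mean(0),len(q),q.min(0),q.max(0))
for k in [-1]:
  pass
a,b=plane(p,(289,137),5),plane(p,(286.5,256),5)
print("marks",(a+b)/2,np.degrees(np.arctan2(*(a-b)[1::-1])),np.linalg.norm(a-b))
M=rot(s["orientation"]);print("tool yaw",np.degrees(np.arctan2(M[1,0],M[0,0])),s["tcp_pos"])
for t in [(288,184),(287,212),(287.5,214)]: print(t,plane(p,t,50.5))
cv2.imwrite("pics/w1c.png",cv2.resize(p["image"][120:270,210:365],None,fx=4,fy=4,interpolation=cv2.INTER_CUBIC))
E
```

```text
[  222   127   132   128 10781]
disc [ 445.05827511 -210.51723379] 59.348907139685096 0.266076206296151
[287 132   4  27  86] [288.11627907 144.56976744]
[280 177  18  76 884] [288.20135747 207.43891403]
[223 337  22   8  66] [233.27272727 340.31818182]
[171 355  40  34 803] [193.13325031 370.0373599 ]
[227.98076923 292.10576923] 208 [193 284] [249 299]
marks [ 441.71189326 -214.1199159     5.        ] 45.026684186721816 112.51662322349179
tool yaw 45.794094773904604 [ 440.07313479 -209.49472262  150.56347293]
(288, 184) [ 459.8067651  -194.78779917   50.5       ]
(287, 212) [ 443.84562831 -210.31274299   50.5       ]
(287.5, 214) [ 442.98819181 -211.76450302   50.5       ]
```

View pics/w1c.png

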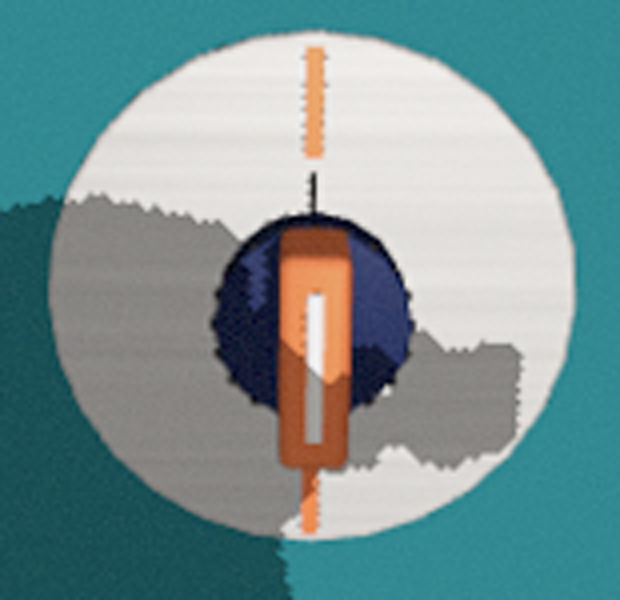

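```bash
cat >> ml.py <<'E'
def circ(P):
    A=np.c_[2*P,np.ones(len(P))]; x=np.linalg.lstsq(A,(P**2).sum(1),rcond=None)[0]
    return x[:2],np.sqrt(x[2]+x[0]**2+x[1]**2)
def disc(p,seed,zp,vmax=280):
    hsv,org=lid(p)
    m=((hsv[...,1]<60)&(hsv[...,2]>60)).astype(np.uint8); m[vmax:]=0
    m=cv2.morphologyEx(m,cv2.MORPH_OPEN,np.ones((3,3)))
    n,l,st,c=cv2.connectedComponentsWithStats(m); i=l[seed[1],seed[0]]
    cs,_=cv2.findContours((l==i).astype(np.uint8),cv2.RETR_EXTERNAL,cv2.CHAIN_APPROX_NONE)
    h=cv2.convexHull(max(cs,key=cv2.contourArea))
    im=cv2.drawContours(np.zeros(m.shape,np.uint8),[h],-1,1,1)
    P=np.array([plane(p,(x,y),zp)[:2] for y,x in np.argwhere(im)])
    return circ(P)
def st():
    s=arm.observe();M=rot(s["orientation"])
    print("t",round(s["clock"],2),"tcp",s["tcp_pos"].round(2),"yaw",np.degrees(np.arctan2(M[1,0],M[0,0])).round(2),"zax",M[:,2].round(4),"F",s["force"].round(2),"M",s["moment"].round(3),"w",round(s["gripper_width"],3))
    return s
E
python3 - <<'E'
from ml import *
for k in range(2):
    p=arm.read_camera("wrist"); s=st(); print(p["origin"],disc(p,(320,170),5))
    hsv,org=lid(p)
    n,l,q,c=cv2.connectedComponentsWithStats(org.astype(np.uint8))
    for k in range(1,n):
        if q[k,4]>50: print(q[k],c[k])
M=rot(s["orientation"])
cv2.imwrite("pics/w2c.png",cv2.resize(p["image"][120:270,210:365],None,fx=4,fy=4,interpolation=cv2.INTER_CUBIC))
t=arm.read_camera("top"); print(disc(t,(308-12,240),5))
E
```

```text
t 1.9 tcp [ 440.18 -209.98  151.06] yaw 45.75 zax [ 8.e-04 -8.e-04 -1.e+00] F [ 0.16 -0.48  1.18] M [ 0.002 -0.028 -0.009] w 1.002
[ 499.48049135 -149.52533502  292.71231409] (array([ 445.04725673, -210.56663647]), np.float64(59.336625140259656))
[285 131   4  27  82] [286.93902439 144.41463415]
[278 176  19  76 879] [286.91240046 206.45506257]
[222 336  22   8  65] [232.73846154 339.55384615]
[171 355  40  33 798] [192.54761905 369.29949875]
t 1.95 tcp [ 440.24 -210.25  151.31] yaw 45.72 zax [ 0.0014 -0.0012 -1.    ] F [-0.64 -0.63 -0.77] M [ 0.021 -0.008  0.025] w 1.002
[ 499.49780237 -149.98425021  293.23098584] (array([ 444.98513298, -210.56966902]), np.float64(59.35655462690065))
[285 131   4  27  84] [286.07142857 143.70238095]
[278 176  18  76 882] [286.25056689 206.45238095]
[222 336  22   8  66] [232.22727273 339.24242424]
[171 354  39  34 791] [192.29329962 368.8204804 ]
(array([ 481.05757778, -240.97609807]), np.float64(99.93202915971858))
```

View pics/w2c.png

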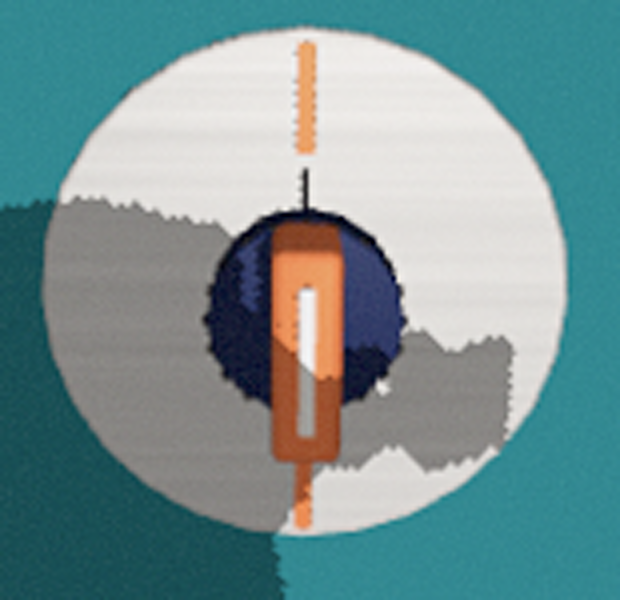

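```bash
python3 -m inch '[{"travel":[0.020,-0.010,-0.025],"rot":[0,0,1],"claw":0},{"travel":[0.055,-0.030,-0.050],"rot":[0,0,2],"claw":0},{"travel":[0.095,-0.052,-0.070],"rot":[0,0,3],"claw":0},{"travel":[0.137,-0.075,-0.085],"rot":[0,0,5],"claw":0},{"travel":[0.180,-0.099,-0.100],"rot":[0,0,7],"claw":0},{"travel":[0.222,-0.123,-0.110],"rot":[0,0,9],"claw":0},{"travel":[0.260,-0.144,-0.113],"rot":[0,0,10.2],"claw":0},{"travel":[0.290,-0.160,-0.113],"rot":[0,0,10.2],"claw":0},{"travel":[0.307,-0.169,-0.113],"rot":[0,0,10.2],"claw":0},{"travel":[0.307,-0.169,-0.113],"rot":[0,0,10.2],"claw":0}]'
python3 - <<'E'
from ml import *
for k in range(3): p=arm.read_camera("side")
p=arm.read_camera("wrist"); st(); print(p["origin"])
cv2.imwrite("pics/w3.png",p["image"])
import pickle; pickle.dump(p,open("rot.pkl","wb"))
for q in ("rotor","seat","lug_end"):
    for d in arm.outline_of(q,p): print(q,d["conf"],d["centre"],plane(p,d["centre"][::-1],118))
E
```

```text
clock: 3.0
tcp_pos: [533.5, 130.2, 263.9]
orientation: [-0.0, 0.952, 0.307, 0.001]
force: [0.4, -0.6, -0.2]
gripper_width: 1.006
t 3.2 tcp [532.96 127.3  263.63] yaw 35.5 zax [ 4.e-04 -4.e-04 -1.e+00] F [-0.57 -0.58  0.48] M [0.011 0.009 0.04 ] w 1.001
[602.03825864 176.12720079 405.84291564]
rotor 0.76 [185.0, 282.3] [542.64504108 133.72179273 118.        ]
rotor 0.74 [326.8, 455.2] [ 523.68461068 -103.56339295  118.        ]
seat 0.58 [185.2, 284.0] [543.38217393 132.37301328 118.        ]
lug_end 0.91 [186.5, 281.6] [541.15121676 133.4277056  118.        ]
```

View pics/w3.png

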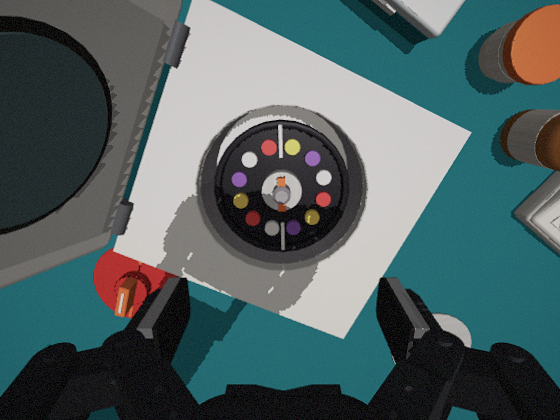

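The rotor is in view, its centre near (282,188). The white lines at (281,140) and (283,236) are almost parallel to the tool's x axis.

```bash
python3 - <<'E'
from h import *
import pickle; p=pickle.load(open("rot.pkl","rb"))
c=p["image"][110:260,205:360]
cv2.imwrite("pics/w3c.png",cv2.resize(c,None,fx=4,fy=4,interpolation=cv2.INTER_CUBIC))
cv2.imwrite("pics/w3d.png",cv2.resize(p["image"][165:215,255:310],None,fx=12,fy=12,interpolation=cv2.INTER_NEAREST))
E
```

```text
(no output)
```

View pics/w3c.png

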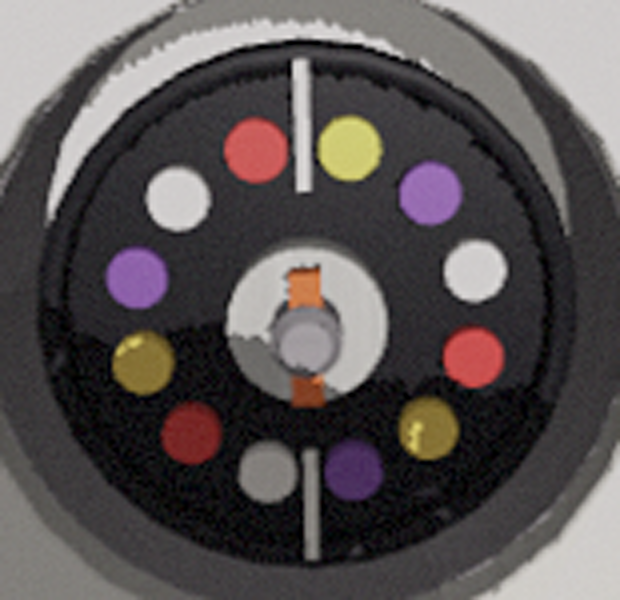

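View pics/w3d.png

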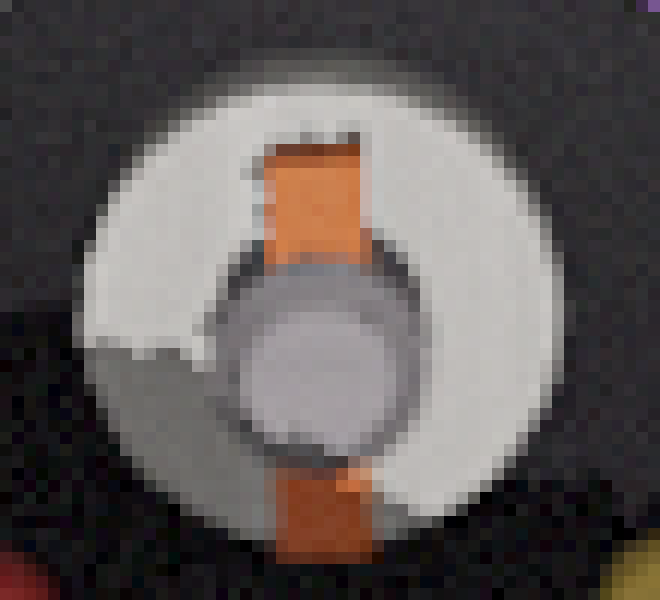

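```bash
python3 - <<'E'
from ml import *
import pickle; p=pickle.load(open("rot.pkl","rb"))
hsv=cv2.cvtColor(p["image"],cv2.COLOR_BGR2HSV)
m=((hsv[...,1]<60)&(hsv[...,2]>85)).astype(np.uint8)
m[:170]=0;m[214:]=0;m[:,:256]=0;m[:,307:]=0
n,l,s,c=cv2.connectedComponentsWithStats(m);i=l[185,295];print(s[i],c[i])
h=cv2.convexHull(np.argwhere(l==i)[:,::-1].astype(np.int32))[:,0]
im=cv2.drawContours(np.zeros(m.shape,np.uint8),[h[:,None]],-1,1,1)
for lim in (300,206): # omit rows hidden by lower lug
  P=np.array([plane(p,(x,y),118)[:2] for y,x in np.argwhere(im) if y<lim]); print(circ(P))
f=lambda x,y:(205+x/4-.5+.12,110+y/4-.5+.12)
for z in (118,125,130):
  a,b=plane(p,f(300.5,62),z),plane(p,f(313.5,556),z)
  print(z,(a+b)/2,np.degrees(np.arctan2(*(a-b)[1::-1])),np.linalg.norm(a-b))
# lid marks earlier
a,b=[plane(p,(u,v),118) for u,v in ((286.3,131),(285.8,251))]
print("marks yaw w/ tool yaw 35.5:",np.degrees(np.arctan2(*(a-b)[1::-1])))
E
```

```text
[ 261  170   41   40 1112] [281.56744604 189.75629496]
(array([538.0872773, 131.5588603]), np.float64(18.26067972065002))
(array([538.07476676, 131.59093882]), np.float64(18.254099773541963))
118 [537.89401198 131.24692016 118.        ] 36.95692673168393 114.9129677446544
125 [539.45392435 132.33835561 125.        ] 36.95692673168393 112.11841998789367
130 [540.56814748 133.11795237 130.        ] 36.956926731683936 110.1223144473502
marks yaw w/ tool yaw 35.5: 35.525865653318874
```

```bash
python3 -m inch '[{"travel":[-0.020,0.017,0.0],"rot":[0,0,-1],"claw":0},{"travel":[-0.055,0.045,0.0],"rot":[0,0,-2],"claw":0},{"travel":[-0.090,0.074,0.005],"rot":[0,0,-3.5],"claw":0},{"travel":[-0.125,0.103,0.015],"rot":[0,0,-5],"claw":0},{"travel":[-0.159,0.132,0.035],"rot":[0,0,-6.5],"claw":0},{"travel":[-0.190,0.157,0.062],"rot":[0,0,-8],"claw":0},{"travel":[-0.218,0.180,0.095],"rot":[0,0,-9.5],"claw":0},{"travel":[-0.243,0.201,0.128],"rot":[0,0,-10.25],"claw":0},{"travel":[-0.262,0.217,0.160],"rot":[0,0,-10.25],"claw":0},{"travel":[-0.2694,0.223,0.180],"rot":[0,0,-10.25],"claw":0}]'
python3 -m inch '[{"travel":[0,0,0.009],"rot":[0,0,0],"claw":120},{"travel":[0,0,0.009],"rot":[0,0,0],"claw":120},{"travel":[0,0,0.009],"rot":[0,0,0],"claw":120}]'
python3 - <<'E'
from ml import *
p=arm.read_camera("wrist"); st(); print(p["origin"])
cv2.imwrite("pics/w4.png",p["image"])
E
```

```text
clock: 4.35
tcp_pos: [442.1, -211.7, 81.4]
orientation: [-0.001, 0.922, 0.388, -0.001]
force: [0.4, -0.3, 0.1]
gripper_width: 1.003
clock: 4.65
tcp_pos: [444.4, -209.3, 75.2]
orientation: [0.001, 0.921, 0.39, 0.0]
force: [1.1, -0.8, -0.4]
gripper_width: 0.534
t 4.7 tcp [ 444.62 -209.25   75.48] yaw 45.9 zax [ 0.0018 -0.0011 -1.    ] F [-0.8  -0.78 -0.48] M [ 0.021 -0.043  0.001] w 0.53
[ 503.50693016 -149.15521815  217.38549068]
```

View pics/w4.png

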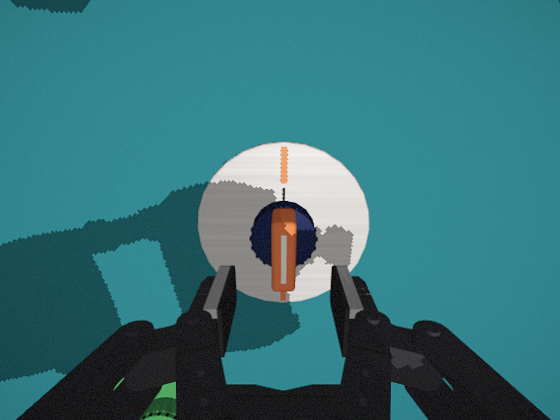

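```bash
python3 - <<'E'
from ml import *
p=arm.read_camera("wrist"); s=st(); print(disc(p,(340,190),5,262))
M=rot(s["orientation"])
hsv,org=lid(p); im=p["image"]
print(proj(p,s["tcp_pos"]), proj(p,s["tcp_pos"]-19*M[:,2]))
c,_=disc(p,(340,190),5,262)
print("lid in tool",M.T@(np.array([*c,0])-s["tcp_pos"]))
b=org.copy();b[:195]=0;b[296:]=0;b[:,:270]=0;b[:,300:]=0
q=np.argwhere(b);print(q.min(0),q.max(0))
for uv in ((284,209),(284,233),(283.5,291)): print(M.T@(plane(p,uv,50.5)-s["tcp_pos"]))
cv2.imwrite("pics/w4c.png",cv2.resize(im[130:310,190:380],None,fx=3.3,fy=3.3))
E
```

```text
t 4.75 tcp [ 444.69 -209.27   75.56] yaw 45.91 zax [ 0.002  -0.0014 -1.    ] F [ 0.2  -0.26 -0.54] M [-0.023  0.045 -0.04 ] w 0.528
(array([ 452.13119049, -203.09255697]), np.float64(52.69180737629296))
[280.97495958 280.65414402] [280.76656834 303.32881362]
lid in tool [ 9.58412578  0.86593176 75.56286529]
[209 271] [295 295]
[28.71594368  1.53365783 25.07197303]
[14.86250022  1.55675447 25.06648972]
[-21.75065085   1.32599805  25.05129478]
```

View pics/w4c.png

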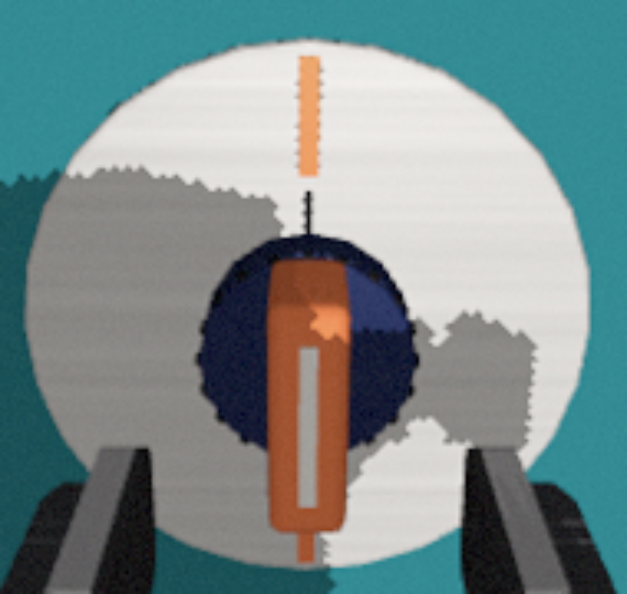

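```bash
python3 - <<'E'
from ml import *
p=arm.read_camera("wrist"); s=st(); M=rot(s["orientation"])
T=lambda u,v,z:(M.T@(plane(p,(u,v),z)-s["tcp_pos"])).round(2)
print("disc top/bot",T(284,141.6,5),T(283,301.7,5)," L/R",T(197.2,221,5),T(368.3,221,5))
print("bar ends",T(284,222.5,50.5),T(283.3,290.7,50.5))
print("marks",T(283.5,146.5,5),T(282.3,300,5))
E
```

```text
t 4.8 tcp [ 444.63 -209.25   75.49] yaw 45.91 zax [ 0.0019 -0.0013 -1.    ] F [-0.33  0.71  0.37] M [-0.03   0.019 -0.03 ] w 0.529
disc top/bot [58.79  1.77 70.52] [-59.86   1.24  70.47]  L/R [  4.97 -57.86  70.36] [ 4.91 59.99 70.63]
bar ends [21.06  1.65 25.01] [-21.51   1.32  24.99]
marks [55.7   1.46 70.52] [-58.37   0.71  70.47]
```

```bash
python3 -m inch '[{"travel":[0,0,0.012],"rot":[0,0,0],"claw":120},{"travel":[0,0,0.028],"rot":[0,0,0],"claw":120},{"travel":[0,0,0.040],"rot":[0,0,0],"claw":120},{"travel":[0,0,0.0475],"rot":[0,0,0],"claw":120},{"travel":[0,0,0.0475],"rot":[0,0,0],"claw":120},{"travel":[0,0,0.0475],"rot":[0,0,0],"claw":180},{"travel":[0,0,0.0475],"rot":[0,0,0],"claw":255},{"travel":[0,0,0.0475],"rot":[0,0,0],"claw":255},{"travel":[0,0,0.0475],"rot":[0,0,0],"claw":255},{"travel":[0,0,0.0475],"rot":[0,0,0],"claw":255}]' 80
python3 - <<'E'
from ml import *
p=arm.read_camera("wrist"); st()
cv2.imwrite("pics/w5.png",p["image"])
E
```

```text
clock: 5.8
tcp_pos: [444.2, -209.8, 27.5]
orientation: [0.001, 0.921, 0.389, 0.0]
force: [-0.6, 0.2, 5.7]
gripper_width: 0.145
t 5.85 tcp [ 444.25 -209.78   27.48] yaw 45.84 zax [ 1.3e-03 -9.0e-04 -1.0e+00] F [0.18 0.28 5.85] M [ 0.121  0.127 -0.045] w 0.144
```

View pics/w5.png

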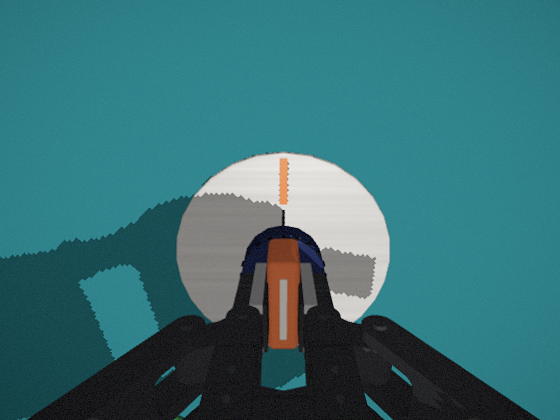

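```bash
python3 -m inch '[{"travel":[0,0,-0.005],"rot":[0,0,0],"claw":255},{"travel":[0,0,-0.015],"rot":[0,0,0],"claw":255},{"travel":[0,0,-0.035],"rot":[0,0,0],"claw":255},{"travel":[0,0,-0.065],"rot":[0,0,0],"claw":255},{"travel":[0,0,-0.100],"rot":[0,0,0],"claw":255},{"travel":[0,0,-0.130],"rot":[0,0,0],"claw":255},{"travel":[0,0,-0.150],"rot":[0,0,0],"claw":255},{"travel":[0,0,-0.160],"rot":[0,0,0],"claw":255},{"travel":[0,0,-0.160],"rot":[0,0,0],"claw":255}]'
python3 - <<'E'
from ml import *
p=arm.read_camera("wrist"); s=st(); M=rot(s["orientation"])
cv2.imwrite("pics/w6.png",p["image"])
t=arm.read_camera("side");cv2.imwrite("pics/s6.png",t["image"][150:300,230:430])
E
```

```text
clock: 6.75
tcp_pos: [444.2, -209.7, 188.0]
orientation: [0.001, 0.921, 0.39, 0.001]
force: [-0.6, -0.5, -1.6]
gripper_width: 0.151
t 6.8 tcp [ 443.61 -209.35  186.76] yaw 45.85 zax [ 1.e-04 -2.e-04 -1.e+00] F [ 0.14  0.24 -1.6 ] M [0.005 0.005 0.016] w 0.144
```

View pics/w6.png

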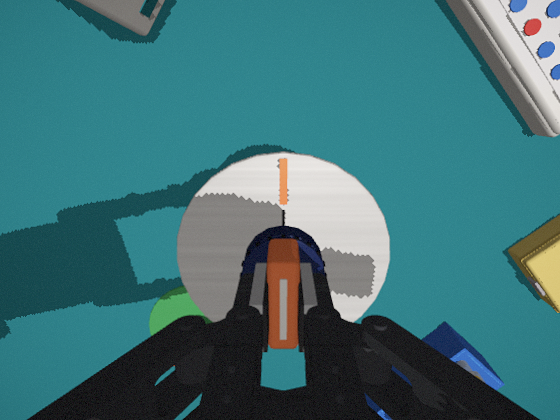

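View pics/s6.png

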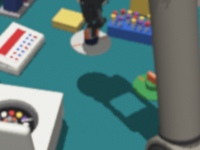

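```bash
python3 - <<'E'
from ml import *
p=arm.read_camera("wrist"); s=st(); M=rot(s["orientation"])
hsv,org=lid(p)
m=((hsv[...,1]<60)&(hsv[...,2]>60)).astype(np.uint8)
n,l,q,c=cv2.connectedComponentsWithStats(m); i=l[180,320]
g=(l==i)
zt=s["tcp_pos"][2]-22.5
P=[]
for v in range(156,300,3):
    us=np.nonzero(g[v])[0]; 
    for u in (us.min()-.5,us.max()+.5): P.append(plane(p,(u,v),zt))
for u in range(240,330,3):
    vs=np.nonzero(g[:,u])[0]; P.append(plane(p,(u,vs.min()-.5),zt))
P=np.array(P); T=(P-s["tcp_pos"])@M
print(circ(T[:,:2]), T[:,0].max(),T[:,1].min(),T[:,1].max())
b=org.copy(); b[:155]=0;b[206:]=0
q=np.argwhere(b&(np.abs(np.arange(560)-283)<12)); 
pl=np.polyfit(q[:,0],q[:,1],1);print(q.min(0),q.max(0),pl)
for v in (158,204): print(M.T@(plane(p,(np.polyval(pl,v),v),zt)-s["tcp_pos"]))
E
```

```text
t 6.9 tcp [ 443.12 -209.02  185.57] yaw 45.85 zax [-0.0021  0.0013 -1.    ] F [ 0.37  0.3  -1.7 ] M [-0.012  0.052  0.046] w 0.147
(array([0.43772556, 1.16378497]), np.float64(59.18078214967956)) 60.165711225261234 -58.210010173454506 60.678248101393145
[159 280] [203 286] [7.69918163e-16 2.83000000e+02]
[56.42972763  1.19825807 22.46787447]
[32.26669554  1.21878949 22.48037065]
```

```bash
python3 -m inch '[{"travel":[0.012,-0.007,-0.008],"rot":[0,0,0.5],"claw":255},{"travel":[0.040,-0.022,-0.012],"rot":[0,0,1.5],"claw":255},{"travel":[0.077,-0.043,-0.012],"rot":[0,0,2.5],"claw":255},{"travel":[0.117,-0.065,-0.012],"rot":[0,0,3.5],"claw":255},{"travel":[0.157,-0.087,-0.012],"rot":[0,0,4.5],"claw":255},{"travel":[0.197,-0.109,-0.012],"rot":[0,0,5.5],"claw":255},{"travel":[0.237,-0.131,-0.012],"rot":[0,0,6.8],"claw":255},{"travel":[0.272,-0.151,-0.012],"rot":[0,0,8],"claw":255},{"travel":[0.298,-0.165,-0.012],"rot":[0,0,8.85],"claw":255},{"travel":[0.310,-0.1715,-0.012],"rot":[0,0,8.85],"claw":255}]'
python3 -m inch '[{"travel":[0,0,0],"rot":[0,0,0],"claw":255},{"travel":[0,0,0],"rot":[0,0,0],"claw":255},{"travel":[0,0,0],"rot":[0,0,0],"claw":255}]'
python3 - <<'E'
from ml import *
p=arm.read_camera("wrist"); s=st()
cv2.imwrite("pics/w7.png",p["image"])
t=arm.read_camera("side");cv2.imwrite("pics/s7.png",cv2.resize(t["image"][190:340,130:330],None,fx=3.5,fy=3.5))
for i in range(3): st(); arm.read_camera("top")
E
```

```text
clock: 7.9
tcp_pos: [536.3, 134.9, 197.1]
orientation: [-0.0, 0.948, 0.318, -0.001]
force: [-0.1, -0.5, -2.0]
gripper_width: 0.143
clock: 8.2
tcp_pos: [536.4, 131.0, 198.4]
orientation: [0.0, 0.949, 0.317, -0.001]
force: [-0.2, 0.1, -2.3]
gripper_width: 0.146
t 8.25 tcp [536.48 131.04 198.61] yaw 36.91 zax [-6.e-04 -5.e-04 -1.e+00] F [ 0.28 -0.59 -1.31] M [ 0.021  0.015 -0.026] w 0.143
t 8.3 tcp [536.58 131.17 198.79] yaw 36.91 zax [-2.e-04 -3.e-04 -1.e+00] F [ 0.85 -0.7  -1.39] M [ 0.018 -0.021 -0.012] w 0.147
t 8.35 tcp [536.61 131.32 198.85] yaw 36.91 zax [-0.e+00 -2.e-04 -1.e+00] F [ 0.18  0.54 -1.56] M [-0.053 -0.011 -0.011] w 0.144
t 8.4 tcp [536.67 131.49 198.91] yaw 36.92 zax [ 1.e-04 -2.e-04 -1.e+00] F [-0.01  0.08 -1.59] M [ 0.034 -0.02   0.03 ] w 0.145
```

View pics/w7.png

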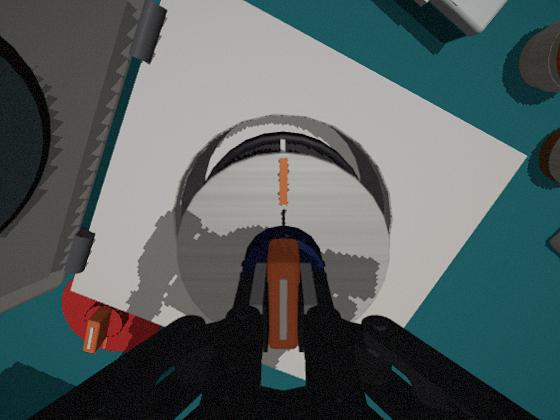

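View pics/s7.png

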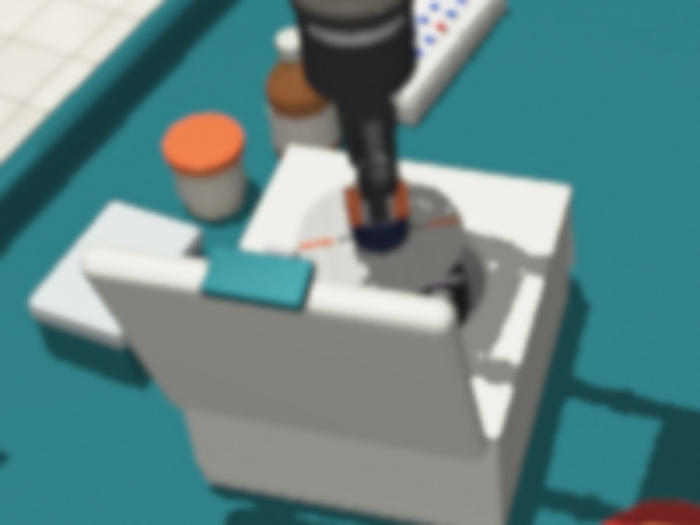

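The lid hangs level over the rotor. Its orange mark at (283,180) lines up with the rotor's white line at (283,146).

```bash
python3 -m inch '[{"travel":[0,0,0.005],"rot":[0,0,0],"claw":255},{"travel":[0,0,0.014],"rot":[0,0,0],"claw":255},{"travel":[0,0,0.024],"rot":[0,0,0],"claw":255},{"travel":[0,0,0.030],"rot":[0,0,0],"claw":255},{"travel":[0,0,0.030],"rot":[0,0,0],"claw":255},{"travel":[0,0,0.030],"rot":[0,0,0],"claw":255},{"travel":[0,0,0.030],"rot":[0,0,0],"claw":255}]'
python3 - <<'E'
from ml import *
for k in range(2): p=arm.read_camera("wrist"); s=st()
cv2.imwrite("pics/w8.png",p["image"])
E
```

```text
clock: 9.15
tcp_pos: [537.0, 132.5, 169.1]
orientation: [0.0, 0.948, 0.317, 0.0]
force: [-0.4, 0.1, -2.8]
gripper_width: 0.142
t 9.2 tcp [536.94 132.48 169.15] yaw 37.0 zax [ 8.e-04 -0.e+00 -1.e+00] F [ 0.05  0.44 -1.24] M [ 0.011 -0.058 -0.015] w 0.145
t 9.25 tcp [536.95 132.47 169.19] yaw 37.0 zax [ 9.e-04 -0.e+00 -1.e+00] F [ 1.43  0.36 -2.03] M [ 0.039 -0.026  0.008] w 0.152
```

View pics/w8.png

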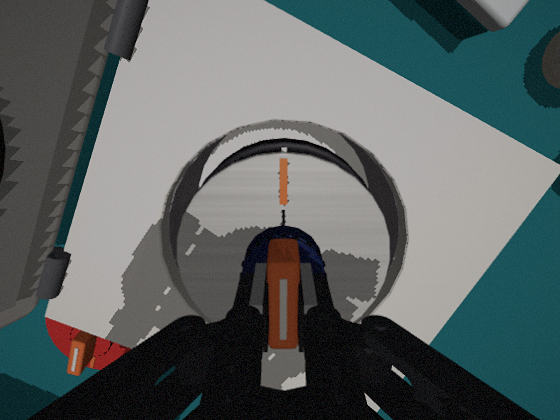

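```bash
python3 -m inch '[{"travel":[0,0,0.003],"rot":[0,0,0],"claw":255},{"travel":[0,0,0.006],"rot":[0,0,0],"claw":255},{"travel":[0,0,0.009],"rot":[0,0,0],"claw":255},{"travel":[0,0,0.011],"rot":[0,0,0],"claw":255},{"travel":[0,0,0.011],"rot":[0,0,0],"claw":255}]'
python3 -m inch '[{"travel":[0,0,0.001],"rot":[0,0,0],"claw":255},{"travel":[0,0,0.002],"rot":[0,0,0],"claw":255},{"travel":[0,0,0.003],"rot":[0,0,0],"claw":255},{"travel":[0,0,0.003],"rot":[0,0,0],"claw":255},{"travel":[0,0,0.003],"rot":[0,0,0],"claw":255}]'
```

```text
clock: 9.75
tcp_pos: [536.5, 132.4, 157.3]
orientation: [-0.0, 0.948, 0.317, -0.0]
force: [-0.6, -0.5, -1.7]
gripper_width: 0.143
clock: 10.25
tcp_pos: [536.7, 132.4, 154.8]
orientation: [0.0, 0.948, 0.317, 0.0]
force: [0.9, 0.6, -1.7]
gripper_width: 0.146
```

The underside is already below the lug tops with no contact force, so the slots have passed.

```bash
python3 -m inch '[{"travel":[0,0,0.002],"rot":[0,0,0],"claw":255},{"travel":[0,0,0.004],"rot":[0,0,0],"claw":255},{"travel":[0,0,0.006],"rot":[0,0,0],"claw":255},{"travel":[0,0,0.007],"rot":[0,0,0],"claw":255},{"travel":[0,0,0.007],"rot":[0,0,0],"claw":255},{"travel":[0,0,0.007],"rot":[0,0,0],"claw":255}]'
python3 -m inch '[{"travel":[0,0,0.0005],"rot":[0,0,0],"claw":255},{"travel":[0,0,0.001],"rot":[0,0,0],"claw":255},{"travel":[0,0,0.001],"rot":[0,0,0],"claw":255},{"travel":[0,0,0.001],"rot":[0,0,0],"claw":255}]'
```

```text
clock: 10.85
tcp_pos: [536.7, 132.4, 147.8]
orientation: [0.0, 0.948, 0.317, -0.0]
force: [0.2, 0.8, -1.6]
gripper_width: 0.148
clock: 11.25
tcp_pos: [536.7, 132.4, 146.8]
orientation: [0.0, 0.948, 0.317, -0.0]
force: [-0.0, 0.8, -2.1]
gripper_width: 0.145
```

```bash
python3 -m inch '[{"travel":[0,0,0.0005],"rot":[0,0,0],"claw":255},{"travel":[0,0,0.001],"rot":[0,0,0],"claw":255},{"travel":[0,0,0.001],"rot":[0,0,0],"claw":255},{"travel":[0,0,0.001],"rot":[0,0,0],"claw":255}]'
python3 -c "
from ml import *
for k in range(3): st(); arm.read_camera('top')"
```

```text
clock: 11.65
tcp_pos: [536.7, 132.4, 145.8]
orientation: [0.0, 0.948, 0.317, -0.0]
force: [0.1, 0.8, -1.9]
gripper_width: 0.146
t 11.65 tcp [536.68 132.42 145.76] yaw 37.0 zax [ 0.e+00 -1.e-04 -1.e+00] F [ 0.11  0.76 -1.93] M [ 0.004  0.014 -0.05 ] w 0.146
t 11.7 tcp [536.66 132.41 145.76] yaw 37.0 zax [-1.e-04 -1.e-04 -1.e+00] F [ 0.62 -0.16 -2.51] M [0.034 0.001 0.039] w 0.148
t 11.75 tcp [536.68 132.43 145.79] yaw 37.0 zax [ 0.e+00 -1.e-04 -1.e+00] F [ 0.79  0.08 -1.68] M [-0.012 -0.035 -0.041] w 0.147
```

```bash
python3 -m inch '[{"travel":[0,0,0.0003],"rot":[0,0,0],"claw":255},{"travel":[0,0,0.0005],"rot":[0,0,0],"claw":255},{"travel":[0,0,0.0005],"rot":[0,0,0],"claw":255}]'
python3 -c "
from ml import *
st()"
python3 -m inch '[{"travel":[0,0,0.0003],"rot":[0,0,0],"claw":255},{"travel":[0,0,0.0004],"rot":[0,0,0],"claw":255},{"travel":[0,0,0.0004],"rot":[0,0,0],"claw":255}]'
python3 -c "
from ml import *
st()"
```

```text
clock: 12.1
tcp_pos: [536.7, 132.4, 145.5]
orientation: [0.0, 0.948, 0.317, 0.0]
force: [-0.5, 0.4, 0.9]
gripper_width: 0.146
t 12.1 tcp [536.7  132.44 145.52] yaw 37.0 zax [ 2.e-04 -1.e-04 -1.e+00] F [-0.51  0.36  0.86] M [0.002 0.142 0.036] w 0.146
clock: 12.4
tcp_pos: [536.7, 132.4, 145.5]
orientation: [0.0, 0.948, 0.317, 0.0]
force: [-2.3, -0.4, 5.7]
gripper_width: 0.146
t 12.4 tcp [536.75 132.45 145.47] yaw 37.0 zax [ 6.e-04 -0.e+00 -1.e+00] F [-2.3  -0.39  5.71] M [-0.115  0.398 -0.028] w 0.146
```

Seated: z stopped at 145.5 with about 7 N of press. I'll relax the press and look before turning.

```bash
python3 -m inch '[{"travel":[0,0,-0.0002],"rot":[0,0,0],"claw":255},{"travel":[0,0,-0.0004],"rot":[0,0,0],"claw":255},{"travel":[0,0,-0.0004],"rot":[0,0,0],"claw":255},{"travel":[0,0,-0.0004],"rot":[0,0,0],"claw":255}]'
python3 - <<'E'
from ml import *
s=st();p=arm.read_camera("wrist"); s=st()
cv2.imwrite("pics/w9.png",p["image"])
E
```

```text
clock: 12.8
tcp_pos: [536.8, 132.4, 145.5]
orientation: [0.0, 0.948, 0.317, 0.0]
force: [-1.5, 0.1, 6.7]
gripper_width: 0.145
t 12.8 tcp [536.77 132.45 145.5 ] yaw 37.0 zax [ 3.e-04 -0.e+00 -1.e+00] F [-1.52  0.1   6.71] M [-0.048  0.419 -0.025] w 0.145
t 12.85 tcp [536.76 132.42 145.51] yaw 37.0 zax [ 3.e-04 -1.e-04 -1.e+00] F [-1.77 -0.09  5.58] M [-0.052  0.385 -0.036] w 0.147
```

View pics/w9.png

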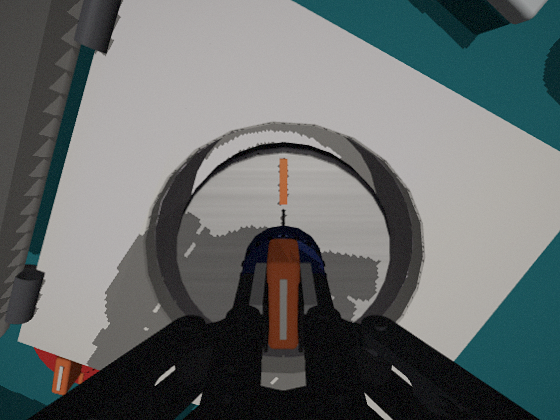

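```bash
python3 -m inch '[{"travel":[0,0,-0.0002],"rot":[0,0,0],"claw":255},{"travel":[0,0,-0.0003],"rot":[0,0,0],"claw":255},{"travel":[0,0,-0.0003],"rot":[0,0,0],"claw":255},{"travel":[0,0,-0.0003],"rot":[0,0,0],"claw":255}]'
python3 - <<'E'
from ml import *
for k in range(3): s=st();p=arm.read_camera("wrist")
E
```

```text
clock: 13.25
tcp_pos: [536.7, 132.4, 145.5]
orientation: [0.0, 0.948, 0.317, 0.0]
force: [-1.1, 0.8, 2.0]
gripper_width: 0.149
t 13.25 tcp [536.74 132.43 145.5 ] yaw 37.0 zax [ 1.e-04 -1.e-04 -1.e+00] F [-1.09  0.82  2.01] M [-0.055  0.178 -0.   ] w 0.149
t 13.3 tcp [536.74 132.44 145.53] yaw 37.0 zax [ 1.e-04 -1.e-04 -1.e+00] F [-0.7   0.65  2.36] M [-0.05   0.132  0.059] w 0.146
t 13.35 tcp [536.74 132.43 145.51] yaw 37.0 zax [ 1.e-04 -1.e-04 -1.e+00] F [-0.67  0.    1.81] M [-0.058  0.134 -0.021] w 0.142
```

```bash
python3 -m inch '[{"travel":[0,0,0],"rot":[0,0,1],"claw":255},{"travel":[0,0,0],"rot":[0,0,2.5],"claw":255},{"travel":[0,0,0],"rot":[0,0,4],"claw":255},{"travel":[0,0,0],"rot":[0,0,5.5],"claw":255},{"travel":[0,0,0],"rot":[0,0,6],"claw":255},{"travel":[0,0,0],"rot":[0,0,6],"claw":255}]'
python3 -c "
from ml import *
st()"
```

```text
clock: 14.0
tcp_pos: [536.8, 132.4, 145.5]
orientation: [0.0, 0.964, 0.267, 0.0]
force: [0.1, -0.4, 1.5]
gripper_width: 0.146
t 14.0 tcp [536.78 132.41 145.52] yaw 30.98 zax [ 2.e-04 -1.e-04 -1.e+00] F [ 0.06 -0.42  1.49] M [-0.018 -0.106 -0.   ] w 0.146
```

Free turning with a light press. On to 24°.

```bash
python3 -m inch '[{"travel":[0,0,0],"rot":[0,0,2],"claw":255},{"travel":[0,0,0],"rot":[0,0,5],"claw":255},{"travel":[0,0,0],"rot":[0,0,8],"claw":255},{"travel":[0,0,0],"rot":[0,0,11],"claw":255},{"travel":[0,0,0],"rot":[0,0,14],"claw":255},{"travel":[0,0,0],"rot":[0,0,17],"claw":255},{"travel":[0,0,0],"rot":[0,0,18],"claw":255},{"travel":[0,0,0],"rot":[0,0,18],"claw":255}]'
python3 - <<'E'
from ml import *
s=st();p=arm.read_camera("wrist");st()
cv2.imwrite("pics/w10.png",p["image"])
E
```

```text
clock: 14.8
tcp_pos: [536.6, 132.4, 145.5]
orientation: [0.0, 0.994, 0.113, -0.0]
force: [-0.2, -0.2, 2.0]
gripper_width: 0.147
t 14.8 tcp [536.63 132.43 145.53] yaw 13.03 zax [-1.e-04 -0.e+00 -1.e+00] F [-0.25 -0.19  2.03] M [ 0.034 -0.043 -0.004] w 0.147
t 14.85 tcp [536.62 132.42 145.54] yaw 13.06 zax [-1.e-04 -1.e-04 -1.e+00] F [-0.58  0.8   0.69] M [ 0.056 -0.042 -0.02 ] w 0.144
```

View pics/w10.png

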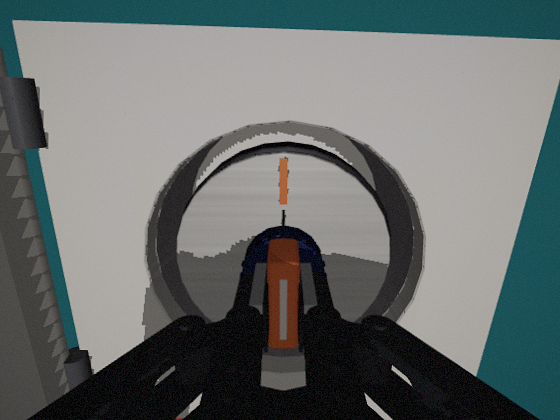

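The mark is still in line with the bar at u=283, and the yaw has turned 24°. Now I'll feel for the lock in small steps.

```bash
for i in 1; do python3 -m inch '[{"travel":[0,0,0],"rot":[0,0,1.2],"claw":255},{"travel":[0,0,0],"rot":[0,0,2.5],"claw":255},{"travel":[0,0,0],"rot":[0,0,2.5],"claw":255}]' >/dev/null; python3 -c "
from ml import *
st()"; done
python3 -m inch '[{"travel":[0,0,0],"rot":[0,0,1.2],"claw":255},{"travel":[0,0,0],"rot":[0,0,2.5],"claw":255},{"travel":[0,0,0],"rot":[0,0,2.5],"claw":255}]' >/dev/null; python3 -c "
from ml import *
st()"
```

```text
t 15.15 tcp [536.64 132.41 145.54] yaw 10.45 zax [-1.e-04 -1.e-04 -1.e+00] F [-0.03 -0.32  0.76] M [ 0.009 -0.059 -0.038] w 0.146
t 15.45 tcp [536.67 132.43 145.56] yaw 7.94 zax [-0.e+00 -1.e-04 -1.e+00] F [0.98 0.61 1.02] M [-0.02   0.02   0.024] w 0.147
```

```bash
python3 -m inch '[{"travel":[0,0,0],"rot":[0,0,1.2],"claw":255},{"travel":[0,0,0],"rot":[0,0,2.5],"claw":255},{"travel":[0,0,0],"rot":[0,0,2.5],"claw":255}]' >/dev/null; python3 -c "
from ml import *
st()"
```

```text
t 15.75 tcp [536.64 132.42 145.52] yaw 5.44 zax [-1.e-04 -1.e-04 -1.e+00] F [-0.36 -0.23  0.33] M [ 0.038 -0.027 -0.026] w 0.145
```

```bash
python3 -m inch '[{"travel":[0,0,0],"rot":[0,0,1.2],"claw":255},{"travel":[0,0,0],"rot":[0,0,2.5],"claw":255},{"travel":[0,0,0],"rot":[0,0,2.5],"claw":255}]' >/dev/null; python3 -c "
from ml import *
st()"
python3 -m inch '[{"travel":[0,0,0],"rot":[0,0,1.2],"claw":255},{"travel":[0,0,0],"rot":[0,0,2.5],"claw":255},{"travel":[0,0,0],"rot":[0,0,2.5],"claw":255}]' >/dev/null; python3 -c "
from ml import *
st()"
```

```text
t 16.05 tcp [536.72 132.38 145.55] yaw 2.94 zax [ 1.e-04 -1.e-04 -1.e+00] F [ 0.31 -0.15  0.99] M [-0.025 -0.1   -0.017] w 0.149
t 16.35 tcp [537.03 132.22 145.55] yaw 0.44 zax [ 7.e-04 -4.e-04 -1.e+00] F [ 2.49 -1.57 -1.27] M [-0.205 -0.458  0.025] w 0.149
```

```bash
echo; python3 -c "
from ml import *
p=arm.read_camera('wrist'); hsv,org=lid(p)
b=org.copy(); b[:155]=0;b[206:]=0
q=np.argwhere(b&(np.abs(np.arange(560)-283)<40)); print(q.min(0),q.max(0),np.polyfit(q[:,0],q[:,1],1)); st()"
```

```text
[159 280] [203 286] [7.69918163e-16 2.83000000e+02]
t 16.4 tcp [537.01 132.22 145.57] yaw 0.49 zax [ 7.e-04 -4.e-04 -1.e+00] F [ 1.56 -0.76 -0.74] M [-0.303 -0.479  0.046] w 0.15
```

```bash
python3 -m inch '[{"travel":[0,0,0],"rot":[0,0,1],"claw":255},{"travel":[0,0,0],"rot":[0,0,2],"claw":255},{"travel":[0,0,0],"rot":[0,0,2],"claw":255}]' >/dev/null; python3 -c "
from ml import *
st()
p=arm.read_camera('wrist'); hsv,org=lid(p)
b=org.copy(); b[:155]=0;b[206:]=0
q=np.argwhere(b&(np.abs(np.arange(560)-283)<40)); print(q.min(0),q.max(0),np.polyfit(q[:,0],q[:,1],1)); st()"
```

```text
t 16.7 tcp [537.25 132.03 145.61] yaw -1.57 zax [ 1.2e-03 -7.0e-04 -1.0e+00] F [ 3.73 -3.29 -1.35] M [-0.555 -0.805  0.136] w 0.146
[159 280] [204 286] [8.12457684e-04 2.82858903e+02]
t 16.75 tcp [537.22 132.07 145.59] yaw -1.55 zax [ 1.2e-03 -6.0e-04 -1.0e+00] F [ 4.46 -3.14 -2.58] M [-0.526 -0.811  0.073] w 0.144
```

```bash
python3 -m inch '[{"travel":[0.0003,0.0002,0],"rot":[0,0,0.7],"claw":255},{"travel":[0.0005,0.0004,0],"rot":[0,0,1.5],"claw":255},{"travel":[0.0005,0.0004,0],"rot":[0,0,1.5],"claw":255}]' >/dev/null; python3 -c "
from ml import *
st()
p=arm.read_camera('wrist'); hsv,org=lid(p)
b=org.copy(); b[:155]=0;b[206:]=0
q=np.argwhere(b&(np.abs(np.arange(560)-283)<40)); print(q.min(0),q.max(0),np.polyfit(q[:,0],q[:,1],1)); st()"
```

```text
t 17.05 tcp [537.48 131.82 145.6 ] yaw -3.06 zax [ 6.e-04 -4.e-04 -1.e+00] F [ 4.4  -2.24 -2.06] M [-0.579 -0.876  0.066] w 0.143
[158 280] [204 287] [-1.73273424e-03  2.83527676e+02]
t 17.1 tcp [537.5  131.82 145.59] yaw -3.05 zax [ 7.e-04 -3.e-04 -1.e+00] F [ 4.83 -3.42 -1.91] M [-0.574 -0.923  0.059] w 0.15
```

```bash
python3 -m inch '[{"travel":[0.0002,0.0001,0.0001],"rot":[0,0,1],"claw":255},{"travel":[0.0003,0.0002,0.0001],"rot":[0,0,2],"claw":255},{"travel":[0.0003,0.0002,0.0001],"rot":[0,0,2],"claw":255}]' >/dev/null; python3 -c "
from ml import *
st()
p=arm.read_camera('wrist'); hsv,org=lid(p)
b=org.copy(); b[:155]=0;b[206:]=0
q=np.argwhere(b&(np.abs(np.arange(560)-283)<40)); print(q.min(0),q.max(0),np.polyfit(q[:,0],q[:,1],1)); st()"
```

```text
t 17.4 tcp [537.58 131.74 145.58] yaw -5.03 zax [ 4.e-04 -2.e-04 -1.e+00] F [ 3.9  -2.83 -0.84] M [-0.556 -0.681  0.247] w 0.144
[158 278] [204 286] [1.39724858e-02 2.79369572e+02]
t 17.45 tcp [537.58 131.74 145.59] yaw -5.0 zax [ 4.e-04 -2.e-04 -1.e+00] F [ 3.53 -3.31 -0.67] M [-0.597 -0.635  0.245] w 0.145
```

```bash
cat > sl.py <<'E'
from ml import *
s=st()
p=arm.read_camera('wrist'); hsv,org=lid(p); M=rot(s["orientation"])
H,S,V=cv2.split(hsv)
def ang(pts,z):
    T=np.array([M.T@(plane(p,(u,v),z)-s["tcp_pos"]) for v,u in pts])
    # offset e (1.17 y)
    k=np.polyfit(T[:,0],T[:,1],1); return np.degrees(np.arctan(k[0])), T[:,:2].mean(0)
b=org.copy(); b[:150]=0;b[212:]=0
b&=np.abs(np.arange(560)-283)<45
q=np.argwhere(b); a,m=ang(q,s["tcp_pos"][2]-22.5); print("mark line",a,m,"radial deg",np.degrees(np.arctan2(m[1]-1.2,m[0]-.3)))
w=org.copy(); w[:268]=0;w[335:]=0; w&=np.abs(np.arange(560)-283)<22
rows=[(v,np.nonzero(w[v])[0].mean()) for v in range(270,334) if w[v].sum()>8]
print("bar",ang(np.array(rows),s["tcp_pos"][2]+23))
E
python3 sl.py
python3 -m inch '[{"travel":[0,0,0],"rot":[0,0,1],"claw":255},{"travel":[0,0,0],"rot":[0,0,2],"claw":255},{"travel":[0,0,0],"rot":[0,0,2],"claw":255}]' >/dev/null; python3 sl.py
```

```text
t 17.45 tcp [537.58 131.74 145.59] yaw -5.0 zax [ 4.e-04 -2.e-04 -1.e+00] F [ 3.53 -3.31 -0.67] M [-0.597 -0.635  0.245] w 0.145
mark line -0.6354597031377591 [45.02082017 -0.36892723] radial deg -2.0092667283687162
bar (np.float64(0.11313103031982064), array([3.92656504, 0.10313034]))
t 17.8 tcp [537.56 131.7  145.58] yaw -7.07 zax [ 3.e-04 -3.e-04 -1.e+00] F [ 3.41 -3.53 -0.41] M [-0.633 -0.727  0.272] w 0.142
mark line -3.1022522538257924 [44.95409741 -2.00331453] radial deg -4.103151810342473
bar (np.float64(0.18031361726109107), array([3.9322353 , 0.04571886]))
```

The clutch is slipping: torque has levelled at about 0.27 N·m and the mark now lags the bar by about 3.6°. Another 2.5° puts the slip well inside 0.05–0.28 rad.

```bash
python3 -m inch '[{"travel":[0,0,0],"rot":[0,0,1.2],"claw":255},{"travel":[0,0,0],"rot":[0,0,2.5],"claw":255},{"travel":[0,0,0],"rot":[0,0,2.5],"claw":255}]' >/dev/null; python3 sl.py; python3 -c "
from ml import *
cv2.imwrite('pics/w11.png',arm.read_camera('wrist')['image'])"
```

```text
t 18.15 tcp [537.54 131.66 145.57] yaw -9.58 zax [ 3.e-04 -3.e-04 -1.e+00] F [ 3.23 -3.22 -0.84] M [-0.741 -0.689  0.309] w 0.148
mark line -5.412980355646448 [45.01194029 -4.06861903] radial deg -6.720442061813293
bar (np.float64(0.18031180632430727), array([ 3.94671123, -0.01172329]))
```

View pics/w11.png

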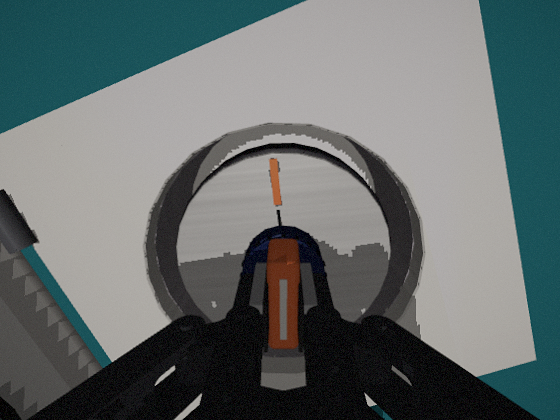

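```bash
python3 -m inch '[{"travel":[0,0,0],"rot":[0,0,0],"claw":200},{"travel":[0,0,0],"rot":[0,0,0],"claw":160},{"travel":[0,0,0],"rot":[0,0,0],"claw":120},{"travel":[0,0,0],"rot":[0,0,0],"claw":120},{"travel":[0,0,0],"rot":[0,0,0],"claw":120}]'; python3 - <<'E'
from ml import *
st(); cv2.imwrite('pics/w12.png',arm.read_camera('wrist')['image'])
E
```

```text
clock: 18.75
tcp_pos: [537.3, 131.9, 145.4]
orientation: [-0.0, 0.997, -0.083, -0.0]
force: [-0.7, -1.2, -0.1]
gripper_width: 0.534
t 18.75 tcp [537.26 131.95 145.43] yaw -9.51 zax [-4.e-04  1.e-04 -1.e+00] F [-0.72 -1.23 -0.11] M [0.03  0.032 0.033] w 0.534
```

View pics/w12.png

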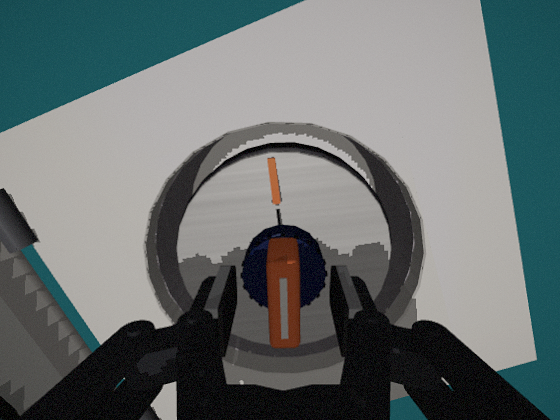

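The fingers are clear of the bar, which stands at (285,290). The mark still lies to the left at (274,180). Now I'll lift and verify.

```bash
python3 -m inch '[{"travel":[0,0,-0.004],"rot":[0,0,0],"claw":120},{"travel":[0,0,-0.014],"rot":[0,0,0],"claw":120},{"travel":[0,0,-0.030],"rot":[0,0,0],"claw":120},{"travel":[0,0,-0.055],"rot":[0,0,0],"claw":120},{"travel":[0,0,-0.085],"rot":[0,0,0],"claw":120},{"travel":[0,0,-0.105],"rot":[0,0,0],"claw":120},{"travel":[0,0,-0.115],"rot":[0,0,0],"claw":120},{"travel":[0,0,-0.115],"rot":[0,0,0],"claw":120},{"travel":[0,0,-0.115],"rot":[0,0,0],"claw":120}]'; python3 - <<'E'
from ml import *
st(); p=arm.read_camera('wrist'); im=p['image']
cv2.imwrite('pics/w13.png',cv2.resize(im[100:280,180:380],None,fx=4,fy=3.3*4/3.3)[:600])
import pickle; pickle.dump(p,open("fin.pkl","wb"))
cv2.imwrite('pics/t13.png',arm.read_camera('top')['image'])
E
```

```text
clock: 19.7
tcp_pos: [537.0, 131.8, 259.7]
orientation: [0.0, 0.997, -0.083, -0.001]
force: [0.3, 0.2, 0.2]
gripper_width: 0.531
t 19.7 tcp [537.05 131.76 259.72] yaw -9.5 zax [-1.2e-03 -2.0e-04 -1.0e+00] F [0.29 0.24 0.17] M [0.007 0.023 0.027] w 0.531
```

View pics/w13.png

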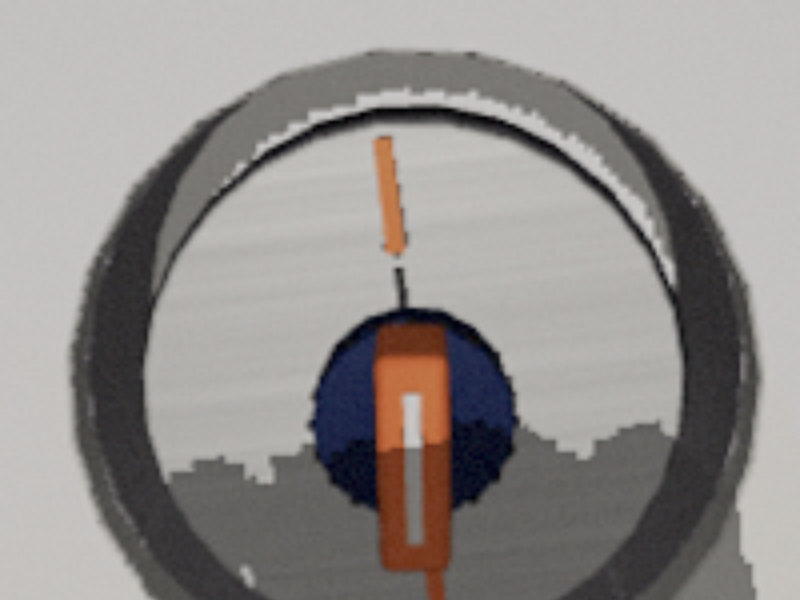

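View pics/t13.png

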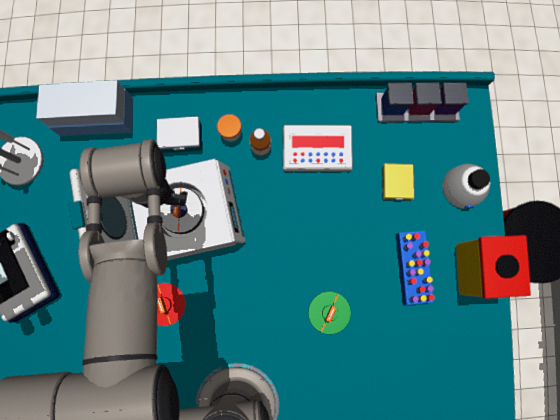

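```bash
python3 - <<'E'
from ml import *
import pickle; p=pickle.load(open("fin.pkl","rb"))
f=lambda x,y:(180+x/4-.4,100+y/4-.4)
def an(a,b,z):
    a,b=plane(p,f(*a),z),plane(p,f(*b),z); return np.degrees(np.arctan2(*(a-b)[1::-1])),((a+b)/2).round(1)
print("mark seg",an((384,138),(397,253),123),"mark-to-mark",an((391,195),(437,585),123))
print("bar white",an((411,395),(414.5,545),168.5),"left edge",an((376,365),(381,560),168.5),"right edge",an((449,365),(450,560),168.5))
P=[plane(p,f(x,y),123)[:2] for x,y in ((143,370),(684,370),(415,122),(160,290),(672,290),(240,170),(590,170))]
print(circ(np.array(P)))
# network-free bystander check vs start
a=cv2.imread("pics/top0.png");b=cv2.imread("pics/t13.png")
for n,(x0,y0,x1,y1) in dict(cc=(275,115,360,180),rack=(390,225,445,310),slide=(378,155,420,205),pot_reag=(212,108,280,160),tip=(150,110,208,160)).items():
    print(n,np.mean(cv2.absdiff(a,b)[y0:y1,x0:x1]).round(2))
st()
E
```

```text
mark seg (np.float64(-3.2715319717573856), array([582.5, 128.8, 123. ])) mark-to-mark (np.float64(-2.9831019272568096), array([537.8, 131. , 123. ]))
bar white (np.float64(-8.206269458198216), array([537.5, 131.6, 168.5])) left edge (np.float64(-8.562930844957686), array([539.8, 137.7, 168.5])) right edge (np.float64(-8.667657926605514), array([537.6, 124.6, 168.5]))
(array([539.39722711, 130.80796034]), np.float64(59.605805852987636))
cc 2.56
rack 2.32
slide 2.47
pot_reag 2.07
tip 7.1
t 19.8 tcp [536.86 131.73 259.17] yaw -9.5 zax [-2.5e-03 -3.0e-04 -1.0e+00] F [0.94 0.17 0.18] M [-0.034 -0.005  0.029] w 0.529
```

```bash
python3 -c "
from ml import *
p=arm.read_camera('side'); cv2.imwrite('pics/s14.png',cv2.resize(p['image'][190:340,130:330],None,fx=3.5,fy=3.5))
a=cv2.imread('pics/top0.png')[100:165,145:285];b=cv2.imread('pics/t13.png')[100:165,145:285]
cv2.imwrite('pics/cmp.png',cv2.resize(np.vstack([a,b]),None,fx=4,fy=4))"
```

```text
(no output)
```

View pics/s14.png

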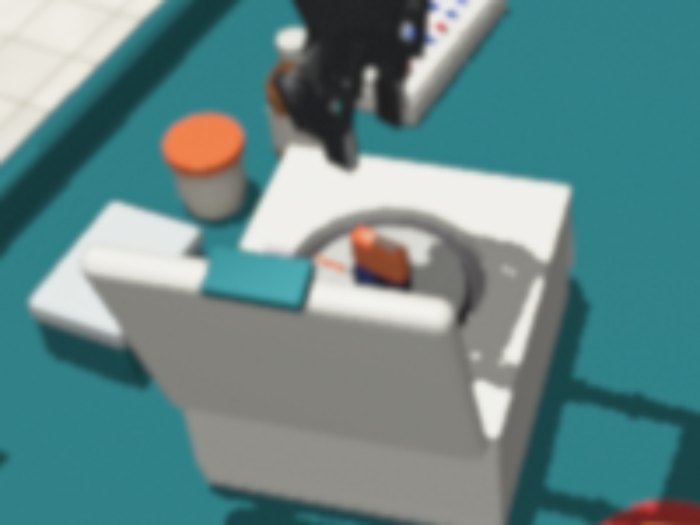

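View pics/cmp.png

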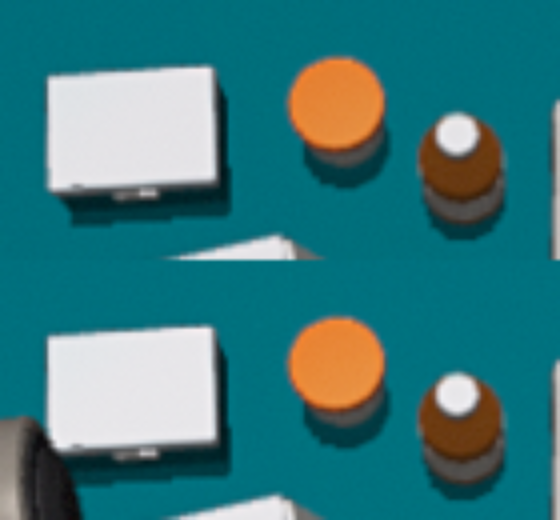

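The lid sits level in the well, the gripper is clear of it, and the bystanders haven't moved.

```bash
python3 -c "
from station import arm
print(arm.job_done())"
```

```text
the job is handed in; nothing more can be done
None
```

The lid is on the rotor and locked, and the job is handed in. It reports no verdict; I finished about 20 s into the 61 s limit.

- **Seating:** I gripped the knob bar and lowered the lid over the post. It passed the lugs without contact and touched down at about the expected height, with at most about 9 N of press. I eased that to about 4 N before turning.
- **Turning:** From about 36° the arm felt a side force of about 5 N, probably from an off-centre first contact at the stop. I moved the tool just under 1 mm in all to relieve it. The torque then levelled off at about 0.27–0.31 N·m, and I stopped and let go.
- **Final position:** Pictures after release show the lid turned about 0.70 rad from the slot position. The clutch slipped by about 0.09 rad, against the allowed 0.05 to 0.28.
- **Centring:** The final estimates of the lid's centre spread by about 1.6 mm. They lie within about 1.5 mm of the measured rotor centre, against the 4 mm allowed.
- **Surroundings:** The lid looks level in the side picture, though I did not measure its tilt. The gripper is open 115 mm above its grip height, with forces near zero. The bystanders look unmoved. The picture difference was larger at the tip box, but the arm covers part of that view and the box stands in the same place.
- **Disagreement:** The top and wrist cameras differed by 3–6 mm on absolute positions. I worked from the wrist camera's relative measurements, corrected by the 1.2 mm sideways offset it showed with the lid in the gripper.

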